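# Put a fossil limb bone away in the specimen drawer

### The arm

A 6-joint arm with a two-finger parallel gripper is mounted at the origin on the work surface. World frame = base frame: x ahead of the robot, y to its left, z up, the work surface at z = 0. Lengths are in mm, angles in degrees, forces in N, time in s.
With the tool pointing down it reaches from about 325 to 775 mm from the base axis. Payload 5.5 kg.
Tool frame: the origin (TCP) lies between the finger pads; the fingertips stand 25 mm ahead of it and the grasp point (between the pads) lies 6 mm ahead of it (ctrl.tcp_to_tips is the distance from the TCP to the fingertips, in mm); z points along the fingers, y is the line along which they close (so a half turn about z gives the same grasp; the last joint's range is limited). The gripper opens to 88 mm and grips with 3 to 60 N. Pads are 20 mm wide; open, the fingers measure 115 mm over their backs; the gripper's body (75 mm by 178 mm) begins 61 mm behind the grasp point.
Start: joints at [-69.884, 5.22, 70.514, -0, 104.267, -3.249], TCP at [237.956, -550.812, 247.631] pointing down, gripper open.
Joint ranges: [-164.24, 164.24], [-49.07, 125.15], [9.68, 141.18], [-86.29, 266.29], [3.28, 154.24], [-151.56, 151.56]. Speed limits (degrees/s): [147.25, 147.25, 172.46, 180, 180, 180].

### API

Orientations are given as [roll, pitch, yaw] about the fixed x, y, z axes, in that order (R = Rz(yaw) Ry(pitch) Rx(roll)).
In Python, from cell import ctrl gives the robot as it stands.
- The arm moves only by the tool play_rows, never from a script. Its argument "rows" is one flat list of numbers, 4 for each row, row after row: the shift along the tool's x, y, z in units of 0.2 m (1.0 is 0.2 m), then the turn about the tool's z in units of pi rad (1.0 is pi rad). In form: [tx, ty, tz, roll, tx, ty, tz, roll, ...]. A call has exactly 10 rows; each row is the pose to reach, as a shift and turn from the pose commanded when the call began, along the tool's axes at that moment, turning the shorter way round; what a row does not reach only later rows make up. A row lasts 1/10 s, in which the tool goes at most 50 mm and 8.59 degrees, less where a joint would pass 70% of its speed; a pose out of reach is approached as far as the arm can. A call with a number of a shift or a turn outside -1 to 1 is refused whole. A call with a gripper value outside its range is refused whole. "gripper" is the opening, from -1 (shut) to 1 (fully open), set as the call begins (left out, the last holds). The fingers move at their own pace and stop on an object; "squeeze" is the grip in N (left out, the last holds). Time passes only in rows, so rows that repeat a pose let the fingers close, or fill a call up. It gives the time, the measured TCP pose, the force, the opening and the grip force at its end, in the units of the state.
- ctrl.sense(): the state, without advancing time (a new reading comes with each control period).
- ctrl.grab_frame(name): name is "side" or "top" or "wrist"; returns a dict with "pixels" (420x560x3 uint8, blue, green, red), "mtx" (3x3 intrinsics, pixels), "rvec" (rotation vector, rad) and "tvec" (3), from world to camera coordinates, as OpenCV has them; the wrist camera has in their place "hand_eye" (4x4, takes a point from camera to tool coordinates, whose origin is the TCP and whose axes are the flange's). Camera axes: x right, y down, z forward; pixel columns grow to the right and rows downward; lengths in mm; the calibration is good to about 2 mm. A picture is of the moment at which its call begins: read the wrist's pose just before it. There is no depth.
- ctrl.job_done(): hands the job in; it is judged then, once.
Trained networks look in a picture, given as the dict that the camera call returned (one of the last four; its "shot" number tells which), for a name from the list of things; names that differ only in an ending like _2 or _b are one class to them, and where a whole thing is asked for, a point or a joint stands for the part that bears it (a point fixed in the world has none). Each returns a list of dicts, best first, with "conf" (0 to 1); they miss things now and then, are a little off and sometimes report something else, mostly with a low value. They report only what shows in the picture. A call takes as long as a camera call.
- ctrl.silhouettes(thing, picture): "region" (420x560 bool, what is visible of it) and "point" ([column, row] in pixels, amid what is visible of it).
The state is a dict: "time": time; "q": joint angles; "joint_vel": joint speeds; "effort": joint torques, N m; "eef_pos": TCP position; "tool_rot": TCP orientation; "ft_force": force on the tool from outside, world axes, zero at the start; "moment": the same for the moment, N m; "gripper_width": finger opening in mm; "finger_force": force on a finger pad.
Only numpy, scipy, OpenCV 4.12 (cv2) and the standard library are available. Lean on these libraries where they do the work, as an engineer would, in place of code of your own. Each camera call takes 0.05 s, during which the arm holds its last target. There are 200 camera calls.

### The job

Put the loose limb bone away in the wide drawer unit: first lift the tooth on its stand out of the drawer's way and stand it upright on top of the small drawer unit, then pull the wide drawer right out to its stop, and lay the bone lengthwise (pointing front to back of the drawer) on the cork liner in the bay that is free, leaving the drawer fully out. Set the tooth and the bone down without dropping them, keep the small drawer shut, leave the ammonite in its bay, and do not disturb the bottles, the tray of rocks or the brush.

Things in the scene. Friction and masses are not known exactly. Their poses are not given: they have to be found in the camera images.
- wide: wide pale-wood drawer unit with one drawer, fixed to the bench, 220 deep (x) x 240 wide (y) x 85 high mm (the other unit is only 150 wide); origin at the centre of its underside, x axis from its front to its back, z up. The drawer front fills its front face
- wide_drawer0_floor (a point): centre of the wide drawer's inner floor, 22 mm above the bench, moves with the drawer; axes as wide. Inside it is 175 long (x) and 198 wide (y); a 5 mm partition along its middle line, front to back, makes two equal bays 96 wide. Walls rise 41 mm and the partition 34 mm over the floor. Fully out, the inside from x = -87 to about +56 mm lies clear of the unit
- wide_drawer0_handle (a point): middle of the grip of the wide drawer's steel bar handle: a horizontal bar 120 mm long along y, about 10 mm thick, its axis 35 mm in front of the drawer front (about 28 mm free behind it) and about 38 mm below the unit's top; moves with the drawer; axes as wide
- wide_drawer0 (a joint): how far the wide drawer is out, in m: 0 shut, 0.1496 at its stop; slides along -x of wide. Counts as out to its stop above 0.144
- small: small pale-wood drawer unit, fixed, 220 deep (x) x 150 wide (y) x 85 high mm, flat top; origin at the centre of its underside, x axis from front to back, z up. A squeeze bottle stands on the rear of its top; the front part is free. Its bar handle (75 mm long) stands 40 mm out from its front, 38 mm below its top
- small_drawer0 (a joint): how far the small unit's drawer is out, in m (0 shut); must stay shut
- mount: curved fossil tooth fixed upright on a dark wood block, loose, about 0.2 kg: block 74 (x) x 60 (y) x 16 mm high; the tooth rises from it to 100 mm, is 22 mm thick along y at all heights up to 90 mm, and about 48 mm broad in x low down, 28 mm at the tip. Origin at the centre of the block's underside, z up. It stands on the bench in front of the wide drawer, in its way
- bone: loose fossil limb bone lying on the bench in front of the small unit, about 0.14 kg: 112 mm long along its x axis, round shaft 24 mm thick, free for 44 mm at the middle, and a pair of round knuckles (balls of 34 mm) at each end, 54 and 50 mm wide in y. Origin at the middle of the shaft on its axis, 17 mm above what it lies on
- liner: thin loose cork sheet 120 (x) x 84 (y) x 5 mm lying on the floor of the free bay of the wide drawer (left or right, varies); origin at the centre of its underside; x front to back; moves with the drawer
- ammonite: flat coiled fossil, 75 mm across and 23 mm high, loose in the other bay of the wide drawer; origin at the centre of its underside
- flask: bystander: amber glass bottle, 56 mm across, 140 mm high, standing on the bench; origin at the centre of its underside
- tray: bystander: wooden tray with rocks, 130 (x) x 90 (y) mm, 50 mm high over the rocks; origin at the centre of its underside
- brush: bystander: brush lying across the rear of the wide unit's top, 190 mm long along x, under 30 mm high; origin at about its middle, on its underside
- glue: bystander: white squeeze bottle, 32 mm across, 75 mm high, standing on the rear of the small unit's top; origin at the centre of its underside

How it is judged (in metres and radians):
On the way, in this order (a step that is already met when the one before it is completed fails the run):
1. the tooth stand stands released on top of the small unit (x of mount in the frame of small between -0.1 and 0.1 m and y of mount in the frame of small between -0.055 and 0.055 m and z of mount in the frame of small between 0.08 and 0.09 m and angle between mount's own z axis and vertical below 0.06 rad and contact force between the fingers and mount below 0.05 N), for 0.2 s.
2. the wide drawer is pulled out to its stop (value of joint wide_drawer0 above 0.144 m), for 0.2 s.
3. the bone lies released on the cork liner with the drawer still fully out (value of joint wide_drawer0 above 0.144 m and x of bone in the frame of liner between -0.035 and 0.035 m and y of bone in the frame of liner between -0.03 and 0.03 m and z of bone in the frame of liner between 0.018 and 0.027 m and angle between bone's own x axis and vertical between 1.49 and 1.65 rad and angle between the x axis of bone and the x axis of liner, either way round below 0.35 rad and height (world z) of liner below 0.03 m and contact force between the fingers and bone below 0.05 N), for 0.2 s.
At the end, for the whole second after the job is handed in: Wide drawer at its stop (within 5 mm); bone flat and released on the liner, within 35 mm lengthwise, 30 mm sideways and 20 degrees of its middle line; tooth stand upright, released, on the small unit; small drawer shut (20 mm); ammonite in the drawer; all at rest (all of step 3 and x of mount in the frame of small between -0.1 and 0.1 m and y of mount in the frame of small between -0.055 and 0.055 m and z of mount in the frame of small between 0.08 and 0.09 m and angle between mount's own z axis and vertical below 0.06 rad and value of joint small_drawer0 below 0.02 m and linear speed of each of bone, mount below 0.02 m/s and velocity of joint wide_drawer0 below 0.01 m/s and height (world z) of ammonite below 0.04 m); the robot touches nothing.
It fails at once if the wide drawer is pulled (over 50 mm) while the tooth stand is still on the bench (value of joint wide_drawer0 above 0.05 m and height (world z) of mount below 0.06 m).
It fails at once if the tooth stand is tipped by more than 35 degrees (angle between mount's own z axis and vertical above 0.6 rad).
It fails at once if the tooth stand or the bone is dropped: unsupported 30 mm (tooth stand) or 40 mm (bone) or more above its place ((height (world z) of mount above 0.115 m and contact force between mount and anything else below 0.001 N) or (height (world z) of bone above 0.085 m and contact force between bone and anything else below 0.001 N)).
It fails at once if the small drawer is opened by 20 mm, or the ammonite is lifted out of its bay (value of joint small_drawer0 above 0.02 m or height (world z) of ammonite above 0.05 m).
It fails at once if a bottle, the tray of rocks or the brush is moved by more than 30 mm (distance of any of flask, tray, brush, glue from where it was at the start of the episode above 0.03 m).
It also fails if it takes over 72 s, if anything falls off the work surface, if the arm or the gripper's body presses on something with over 40 N, if the wrist force passes 120 N, or if a joint passes its speed limit or range.

## Working session

There is one attempt and no reset: what is moved stays moved. The work goes in short steps, Python scripts to look and compute and a tool call to move; the robot and the scene stay as the last step left them, time stands still between calls to the robot, and variables do not carry over. Pictures are saved under pics/ and viewed, at most 10 in all, crops included, and the job is handed in when it is done.

Besides the shell and the picture viewer there is one more tool, called after "Request:" in YAML: its name, and indented under it one key for each argument. play_rows: Moves the arm, as the interface text tells. Its arguments: {"type":"object","properties":{"rows":{"type":"array","items":{"type":"number"}},"gripper":{"type":"number"},"squeeze":{"type":"number"}},"required":["rows"]}

```bash
mkdir -p pics; ls; python3 - <<'E'
from cell import ctrl
import cv2, numpy as np
s=ctrl.sense();print(s)
ims=[]
for n in ("side","top"):
    f=ctrl.grab_frame(n); cv2.imwrite(f"pics/{n}0.png",f["pixels"]); 
    R=cv2.Rodrigues(np.array(f["rvec"],float))[0]; print(n,f["mtx"],(-R.T@np.array(f["tvec"]).ravel()).round(),R.round(2))
    for t in ["wide","small","mount","bone","liner","ammonite","flask","tray","brush","glue","wide_drawer0_handle"]:
        r=ctrl.silhouettes(t,f); print(t,[(round(d["conf"],2),np.round(d["point"]).tolist(),int(d["region"].sum())) for d in r[:3]])
E
```

```text
pics
{'time': 0.0, 'q': array([-6.98849543e+01,  5.26124216e+00,  7.05816455e+01, -3.74639451e-04,
        1.04267848e+02, -3.24871120e+00]), 'joint_vel': array([-0.02944267,  0.13396897, -0.01514577,  0.05555155,  0.00310321,
        0.05311028]), 'effort': array([-6.80877001e-04, -4.46447074e+01, -4.06447041e+01,  6.97659398e-02,
        2.92646588e-02, -1.39063509e-04]), 'eef_pos': array([ 237.84739092, -550.56190799,  246.52866018]), 'tool_rot': array([-1.79889421e+02, -5.91276579e-03,  2.33636592e+01]), 'ft_force': array([ 0.01882643,  0.34034901, -0.30012275]), 'moment': array([-0.05409755, -0.00471613,  0.01235891]), 'finger_force': 0.0, 'gripper_width': 87.76849225024704}
side [[531.77124206   0.         278.05346488]
 [  0.         531.77124206 211.09541064]
 [  0.           0.           1.        ]] [-105.  747. 1021.] [[-0.71 -0.7   0.01]
 [-0.47  0.47 -0.74]
 [ 0.51 -0.54 -0.67]]
wide [(0.71, [289.0, 180.0], 5660)]
small [(0.95, [206.0, 241.0], 5365)]
mount [(0.35, [193.0, 196.0], 245)]
bone [(0.81, [269.0, 298.0], 730), (0.41, [289.0, 166.0], 536)]
liner [(0.72, [345.0, 
[... 152 characters left out ...]
4.0, 197.0], 266)]
wide_drawer0_handle [(0.76, [318.0, 197.0], 1379)]
top [[494.14478119   0.         277.50477101]
 [  0.         494.14478119 209.69100401]
 [  0.           0.           1.        ]] [ 519.  -17. 1396.] [[-0.02 -1.   -0.01]
 [-1.    0.02 -0.06]
 [ 0.06  0.01 -1.  ]]
wide [(0.97, [333.0, 168.0], 7150)]
small [(0.97, [216.0, 174.0], 4804)]
mount [(0.74, [338.0, 207.0], 950), (0.62, [315.0, 261.0], 576)]
bone [(0.93, [217.0, 259.0], 539), (0.48, [317.0, 260.0], 604)]
liner [(0.24, [148.0, 233.0], 478)]
ammonite []
flask [(0.69, [145.0, 237.0], 504)]
tray [(0.97, [420.0, 241.0], 1628)]
brush [(0.57, [342.0, 156.0], 874)]
glue [(0.47, [223.0, 139.0], 151)]
wide_drawer0_handle []
```

```bash
python3 - <<'E'
import cv2
a=cv2.imread("pics/top0.png")[80:330,80:480]; cv2.imwrite("pics/topc.png",cv2.resize(a,(800,500),interpolation=cv2.INTER_CUBIC))
a=cv2.imread("pics/side0.png")[90:360,120:480]; cv2.imwrite("pics/sidec.png",cv2.resize(a,(800,600),interpolation=cv2.INTER_CUBIC))
E
```

```text
(no output)
```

View pics/topc.png

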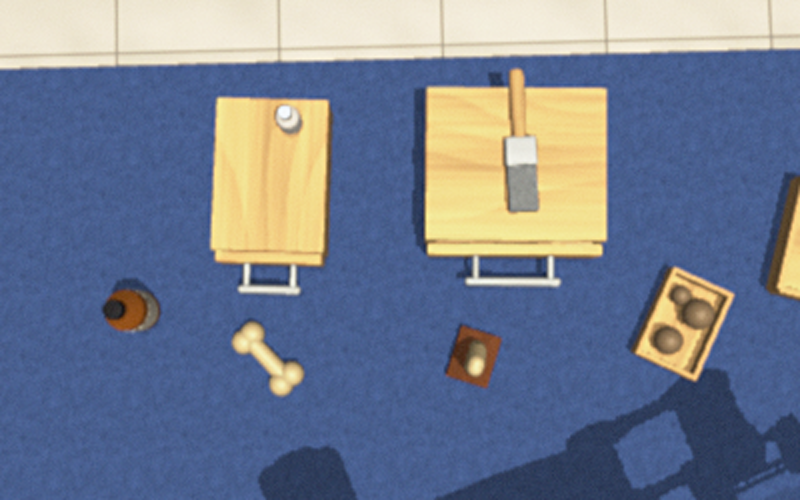

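View pics/sidec.png

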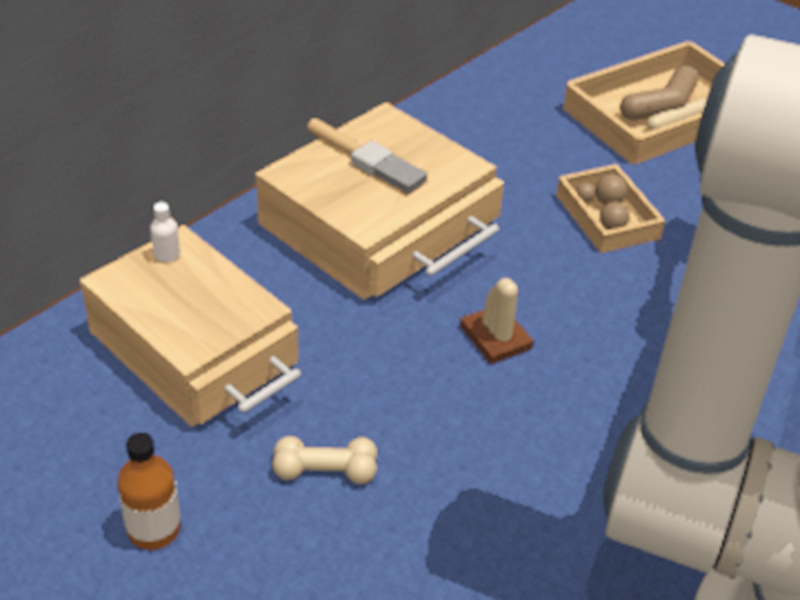

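The top crop shows both units, the bone near full-image (215,258), the mount block at (317,258), and a clear handle at the wide drawer. The side view agrees. The network's mount hit at (338,207) is the handle/front, so the second hit is the right one.

```bash
cat > h.py <<'E'
from cell import ctrl
import cv2, numpy as np
from scipy.spatial.transform import Rotation as Ro
def cam(f,s=None):
    "K, R, t world->cam"
    if "rvec" in f: return np.array(f["mtx"]),cv2.Rodrigues(np.array(f["rvec"],float))[0],np.array(f["tvec"],float).ravel()
    T=np.eye(4);T[:3,:3]=Ro.from_euler("xyz",s["tool_rot"],degrees=True).as_matrix();T[:3,3]=s["eef_pos"]
    M=np.linalg.inv(T@np.array(f["hand_eye"])); return np.array(f["mtx"]),M[:3,:3],M[:3,3]
def ray(c,p):
    K,R,t=c; d=R.T@np.linalg.inv(K)@[p[0],p[1],1]; return -R.T@t,d/np.linalg.norm(d)
def onz(c,p,z):
    o,d=ray(c,p); return o+d*(z-o[2])/d[2]
def tri(cps):
    A=0;b=0
    for c,p in cps:
        o,d=ray(c,p);P=np.eye(3)-np.outer(d,d);A=A+P;b=b+P@o
    return np.linalg.solve(A,b)
def proj(c,X):
    K,R,t=c; x=K@(R@np.array(X,float)+t); return x[:2]/x[2]
def axis(reg):
    y,x=np.nonzero(reg); P=np.c_[x,y].astype(float); m=P.mean(0); w,v=np.linalg.eigh(np.cov((P-m).T)); return m,v[:,1]
E
python3 - <<'E'
from h import *
ft=ctrl.grab_frame("top");ct=cam(ft);fs=ctrl.grab_frame("side");cs=cam(fs)
T=lambda p:(p[0]/2+80-.25,p[1]/2+80-.25)
S=lambda p:(p[0]*.45+120-.3,p[1]*.45+90-.3)
def two(n,a,b,): 
    X=tri([(ct,T(a)),(cs,S(b))]);print(n,X.round(1))
for n,ps,z in [("small",[(216,98),(329,100),(325,253),(211,250)],85),("wide",[(426,88),(606,88),(606,240),(427,242)],85),("mountbase",[(462,325),(500,335),(488,387),(447,375)],16),("widehandle",[(467,282),(559,282)],47),("smallhandle",[(240,289),(299,292)],47)]:
    print(n,[onz(ct,T(p),z)[:2].round().tolist() for p in ps])
two("small FL",(211,250),(195,375));two("small FR",(325,253),(292,318))
two("wide FL",(427,242),(370,263));two("wide FR",(606,240),(500,182))
two("handle R",(558,283),(495,229));two("handle L",(469,283),(432,268))
two("mount near R corner",(488,387),(532,342));two("mount near left",(447,375),(494,358))
two("mount left far",(462,325),(462,324))
two("tooth tip",(474,370),(507,286))
for f,c in((ft,ct),(fs,cs)):
    for n in("bone","mount"):
        for d in ctrl.silhouettes(n,f)[:2]:
            m,v=axis(d["region"]); print(n,d["conf"],m.round(1)); 
            if n=="bone":
                a=onz(c,m,17);b=onz(c,m+v*10,17)-a;print(a.round(1),np.degrees(np.arctan2(b[1],b[0])))
E
```

```text
small [[829.0, 235.0], [822.0, 83.0], [616.0, 92.0], [623.0, 244.0]]
wide [[835.0, -48.0], [829.0, -289.0], [624.0, -281.0], [627.0, -44.0]]
mountbase [[516.0, -91.0], [501.0, -144.0], [430.0, -125.0], [447.0, -69.0]]
widehandle [[575.0, -98.0], [572.0, -223.0]]
smallhandle [[572.0, 212.0], [566.0, 132.0]]
small FL [619.6 240.5  84.1]
small FR [616.8  93.1  68.8]
wide FL [627.9 -45.9  59.3]
wide FR [ 623.9 -290.4   52.9]
handle R [ 570.5 -222.4   42.9]
handle L [ 572.5 -100.7   51.4]
mount near R corner [ 429.3 -125.4    7.3]
mount near left [445.6 -69.9   8.6]
mount left far [514.6 -93.2   0.6]
tooth tip [ 458.1 -100.4   96.5]
bone 0.36 [316.6 257.9]
[ 472.3 -106.4   17. ] 158.61335164986855
mount 0.98 [316.2 257.7]
bone 0.98 [266.9 296.6]
[470.7 180.5  17. ] 42.655236230672514
bone 0.45 [316.7 197.1]
[ 628.8 -179.7   17. ] 88.67115294227708
mount 0.92 [343.9 236.6]
```

```bash
cat > go.py <<'E'
import sys
from h import *
def go(tx,ty,tz,yaw,s):
    R=Ro.from_euler("xyz",s["tool_rot"],degrees=True); d=R.inv().apply(np.array([tx,ty,tz])-s["eef_pos"])/200
    t=-(yaw-s["tool_rot"][2]); t=(t+90)%180-90
    return [round(float(v),3) for v in [*d,t/180]]
if __name__=="__main__": print(go(*map(float,sys.argv[1:5]),ctrl.sense()))
E
python3 go.py 353 -330 250 4
```

```text
[0.966, -0.786, -0.012, 0.108]
```

Request:
play_rows:
  rows: [0.04,-0.03,0,0.005,0.14,-0.11,0,0.015,0.28,-0.22,0,0.03,0.43,-0.35,0,0.05,0.58,-0.47,0,0.065,0.72,-0.58,0,0.08,0.84,-0.68,0,0.095,0.92,-0.75,0,0.105,0.966,-0.786,0,0.108,0.966,-0.786,0,0.108]
  gripper: 1
  squeeze: 25

```text
time: 2.5
eef_pos: [353.7, -328.2, 248.1]
tool_rot: [180.0, -0.1, 4.0]
ft_force: [0.2, -0.4, -0.1]
gripper_width: 88.0
finger_force: 0.0
```

```bash
python3 go.py 460 -155 250 -16
```

```text
[0.591, -0.827, -0.009, 0.111]
```

Request:
play_rows:
  rows: [0.02,-0.03,0,0.005,0.08,-0.11,0,0.015,0.17,-0.24,0,0.03,0.27,-0.37,0,0.05,0.36,-0.5,0,0.07,0.45,-0.62,0,0.085,0.52,-0.73,0,0.1,0.57,-0.8,0,0.108,0.59,-0.83,0,0.111,0.59,-0.83,0,0.111]

```text
time: 3.5
eef_pos: [459.4, -156.1, 247.5]
tool_rot: [180.0, 0.0, -16.0]
ft_force: [-0.7, 0.0, -0.7]
gripper_width: 87.8
finger_force: 0.0
```

```bash
python3 - <<'E'
from h import *
s=ctrl.sense();f=ctrl.grab_frame("wrist");c=cam(f,s);print(f["hand_eye"],f["mtx"])
cv2.imwrite("pics/w1.png",f["pixels"])
for d in ctrl.silhouettes("mount",f)[:2]: print(d["conf"],d["point"],d["region"].sum())
# predicted corners of block top from first estimate
for x,y,z in [(473.5,-107,0),(458,-100,97)]: print(proj(c,(x,y,z)))
E
```

```text
[[-7.18869995e-04 -9.56880007e-01 -2.90482591e-01  8.07380326e+01]
 [ 9.99999563e-01 -5.14327214e-04 -7.80495150e-04 -3.86684288e-01]
 [ 5.97437103e-04 -2.90483025e-01  9.56879959e-01 -1.36389933e+02]
 [ 0.00000000e+00  0.00000000e+00  0.00000000e+00  1.00000000e+00]] [[301.90620421   0.         277.89732073]
 [  0.         301.90620421 211.91742587]
 [  0.           0.           1.        ]]
0.95 [237.1, 190.3] 3018
[238.96628699 185.40701465]
[225.18510907 221.86934913]
```

View pics/w1.png

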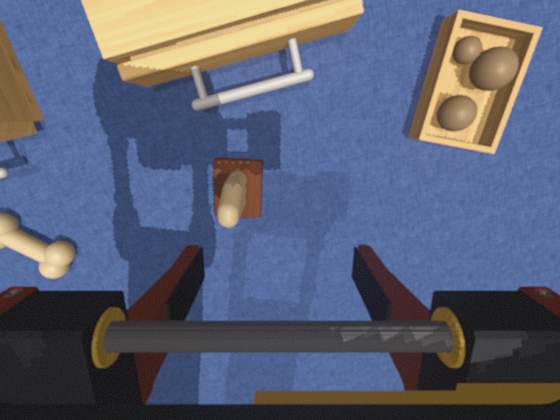

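The block is seen at about (214–263, 159–218), nearly aligned with the tool, with the tooth tip at (228,216).

```bash
python3 - <<'E'
from h import *
s=ctrl.sense();f=ctrl.grab_frame("wrist");c=cam(f,s)
P=np.array([onz(c,p,16) for p in [(214,159),(263,160),(261,218),(214,214)]]);print(P.round(1),P.mean(0).round(1))
print([np.degrees(np.arctan2(*(a-b)[1::-1])).round(1) for a,b in [(P[0],P[3]),(P[1],P[2])]])
ft=ctrl.grab_frame("top")
print(tri([(c,(228,217)),(cam(ft),(474/2+80,370/2+80))]))
m=P.mean(0)
from go import go
x=np.array([np.cos(np.radians(-16)),np.sin(np.radians(-16))])
print([proj(c,[*(m[:2]+x*k),z]).round() for k,z in [(0,16),(-14,95)]])
print(go(m[0],m[1],150,-16,s))
E
```

```text
[[ 515.1  -92.1   16. ]
 [ 497.5 -148.7   16. ]
 [ 427.6 -124.7   16. ]
 [ 449.3  -68.6   16. ]] [ 472.4 -108.5   16. ]
[np.float64(-19.6), np.float64(-18.9)]
[ 456.81912302 -101.99852833   81.86674296]
[array([238., 189.]), array([229., 219.])]
[-0.003, -0.251, 0.488, -0.0]
```

```bash
python3 go.py 469 -107 150 -17.5
```

```text
[-0.021, -0.255, 0.488, 0.008]
```

Request:
play_rows:
  rows: [-0.01,-0.07,0.05,0.002,-0.015,-0.18,0.18,0.006,-0.02,-0.25,0.32,0.008,-0.02,-0.255,0.46,0.008,-0.02,-0.255,0.6,0.008,-0.02,-0.255,0.73,0.008,-0.02,-0.255,0.84,0.008,-0.02,-0.255,0.91,0.008,-0.02,-0.255,0.945,0.008,-0.02,-0.255,0.95,0.008]

```text
time: 4.7
eef_pos: [469.3, -106.4, 57.3]
tool_rot: [180.0, 0.0, -17.5]
ft_force: [0.3, 0.5, 0.5]
gripper_width: 88.0
finger_force: 0.0
```

Request:
play_rows:
  rows: [0,0,0,0,0,0,0,0,0,0,0,0,0,0,0,0,0,0,0,0,0,0,0,0,0,0,0,0,0,0,0,0,0,0,0,0,0,0,0,0]
  gripper: -0.7
  squeeze: 20

```text
time: 5.7
eef_pos: [469.5, -106.1, 57.6]
tool_rot: [180.0, 0.0, -17.5]
ft_force: [-0.5, 0.8, -0.5]
gripper_width: 22.1
finger_force: 19.9
```

Request:
play_rows:
  rows: [0,0,-0.02,0,0,0,-0.07,0,0,0,-0.15,0,0,0,-0.25,0,0,0,-0.36,0,0,0,-0.47,0,0,0,-0.57,0,0,0,-0.65,0,0,0,-0.69,0,0,0,-0.7,0]

```text
time: 6.7
eef_pos: [469.9, -106.2, 198.7]
tool_rot: [-180.0, -0.1, -17.5]
ft_force: [-0.2, 0.5, -3.0]
gripper_width: 21.9
finger_force: 19.8
```

```bash
python3 go.py 571 29 197 -10; python3 go.py 673 166 197 -2.5
```

```text
[0.279, -0.797, 0.009, -0.042]
[0.559, -1.603, 0.009, -0.083]
```

Request:
play_rows:
  rows: [0.01,-0.03,0,-0.002,0.04,-0.11,0,-0.006,0.08,-0.23,0,-0.012,0.13,-0.36,0,-0.019,0.17,-0.49,0,-0.026,0.21,-0.61,0,-0.032,0.25,-0.71,0,-0.038,0.27,-0.77,0,-0.041,0.28,-0.8,0,-0.042,0.28,-0.8,0,-0.042]

```text
time: 7.7
eef_pos: [571.0, 30.1, 196.8]
tool_rot: [180.0, 0.1, -9.9]
ft_force: [0.2, -0.8, -3.1]
gripper_width: 21.7
finger_force: 19.9
```

```bash
python3 go.py 673 166 197 -2.5
```

```text
[0.385, -0.757, -0.002, -0.041]
```

Request:
play_rows:
  rows: [0.015,-0.03,0,-0.002,0.05,-0.1,0,-0.006,0.11,-0.21,0,-0.012,0.17,-0.34,0,-0.018,0.23,-0.46,0,-0.025,0.29,-0.57,0,-0.031,0.34,-0.67,0,-0.037,0.375,-0.74,0,-0.04,0.385,-0.757,0,-0.041,0.385,-0.757,0,-0.041]

```text
time: 8.7
eef_pos: [673.2, 166.0, 197.1]
tool_rot: [180.0, 0.0, -2.5]
ft_force: [0.6, 0.1, -2.8]
gripper_width: 21.8
finger_force: 19.9
```

```bash
python3 - <<'E'
from h import *
ft=ctrl.grab_frame("top");fs=ctrl.grab_frame("side")
cv2.imwrite("pics/c2.png",np.hstack([cv2.resize(ft["pixels"][110:250,150:283],(380,400)),cv2.resize(fs["pixels"][120:320,130:330],(400,400))]))
print(ctrl.sense())
E
```

```text
{'time': 8.8, 'q': array([ 1.09744076e+01,  1.96740548e+01,  5.90728313e+01, -1.63049131e-02,
        1.01266537e+02,  1.03557949e+02]), 'joint_vel': array([-0.44461781, -0.69805624,  0.39186528,  0.04729271,  0.01289211,
        0.01749879]), 'effort': array([ 4.89423964e-01, -5.70606494e+01, -4.25913942e+01,  4.56754281e-02,
       -1.02229749e-01,  9.33007541e-04]), 'eef_pos': array([672.92776007, 165.03315516, 197.65543596]), 'tool_rot': array([ 1.79981307e+02,  9.30001828e-03, -2.58672652e+00]), 'ft_force': array([-0.02066911, -0.4111669 , -3.17306957]), 'moment': array([ 0.04498539, -0.00632277,  0.06363936]), 'finger_force': 19.89237455651164, 'gripper_width': 21.430181796622676}
```

View pics/c2.png

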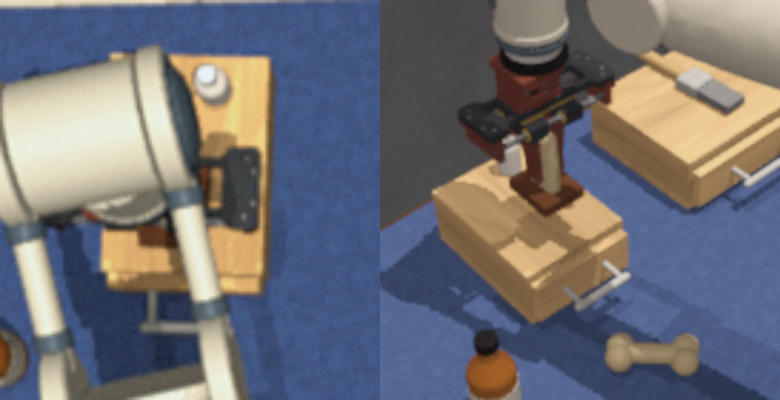

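The mount hangs upright over the free front part of the small unit's top, glue clear behind it. Lowering.

Request:
play_rows:
  rows: [0,0,0.03,0,0,0,0.08,0,0,0,0.13,0,0,0,0.18,0,0,0,0.215,0,0,0,0.24,0,0,0,0.25,0,0,0,0.257,0,0,0,0.263,0,0,0,0.265,0]

```text
time: 9.8
eef_pos: [673.2, 165.6, 145.0]
tool_rot: [-180.0, -0.0, -2.6]
ft_force: [-0.3, -0.0, -2.8]
gripper_width: 22.3
finger_force: 19.9
```

Request:
play_rows:
  rows: [0,0,0.002,0,0,0,0.004,0,0,0,0.006,0,0,0,0.008,0,0,0,0.01,0,0,0,0.012,0,0,0,0.014,0,0,0,0.014,0,0,0,0.014,0,0,0,0.014,0]

```text
time: 10.8
eef_pos: [673.1, 165.6, 142.6]
tool_rot: [-180.0, -0.0, -2.6]
ft_force: [-2.1, 0.2, 3.0]
gripper_width: 22.1
finger_force: 19.9
```

Request:
play_rows:
  rows: [0,0,0,0,0,0,0,0,0,0,0,0,0,0,0,0,0,0,-0.04,0,0,0,-0.12,0,0,0,-0.24,0,0,0,-0.37,0,0,0,-0.48,0,0,0,-0.55,0]
  gripper: 0.3

```text
time: 11.8
eef_pos: [673.5, 165.6, 256.6]
tool_rot: [-179.9, -0.3, -2.6]
ft_force: [0.4, -0.0, 1.0]
gripper_width: 57.3
finger_force: 0.0
```

```bash
python3 go.py 570 2 250 45;python3 go.py 470 -150 250 90
```

```text
[-0.481, 0.84, 0.029, -0.264]
[-0.946, 1.622, 0.026, 0.486]
```

Request:
play_rows:
  rows: [-0.02,0.03,0,-0.01,-0.07,0.11,0,-0.04,-0.14,0.24,0,-0.075,-0.21,0.37,0,-0.115,-0.28,0.5,0,-0.155,-0.35,0.62,0,-0.195,-0.41,0.73,0,-0.23,-0.46,0.8,0,-0.25,-0.48,0.84,0,-0.26,-0.48,0.84,0,-0.264]

```text
time: 12.8
eef_pos: [569.5, 1.0, 254.2]
tool_rot: [179.9, -0.1, 44.9]
ft_force: [-0.1, -0.0, 0.5]
gripper_width: 56.7
finger_force: 0.0
```

```bash
python3 - <<'E'
from h import *
from go import go
ft=ctrl.grab_frame("top");ct=cam(ft)
f=ctrl.grab_frame("wrist"); c=cam(f,dict(tool_rot=[180,0,-16],eef_pos=[459.4,-156.1,247.5]))
T=lambda p:(p[0]/2+80-.25,p[1]/2+80-.25)
for a,b in [((199,104),(469,282)),((309,75),(558,282))]:
    print(onz(c,a,47).round(1),tri([(c,a),(ct,T(b))]).round(1))
s=ctrl.sense();print(s["eef_pos"],s["tool_rot"],go(545,-161,250,88.7,s))
E
```

```text
[ 575.6 -103.6   47. ] [ 575.7 -101.5   38.6]
[ 570.8 -221.7   47. ] [ 572.  -223.3   36.2]
[569.93631785   2.10735408 253.24115975] [ 1.79926519e+02 -8.64259025e-02  4.49304320e+01] [-0.664, 0.489, 0.016, -0.243]
```

Request:
play_rows:
  rows: [-0.02,0.01,0,-0.01,-0.07,0.04,0,-0.03,-0.14,0.1,0,-0.065,-0.22,0.16,0,-0.1,-0.31,0.23,0,-0.14,-0.4,0.29,0.01,-0.175,-0.48,0.35,0.01,-0.2,-0.53,0.38,0.015,-0.225,-0.56,0.39,0.015,-0.239,-0.568,0.392,0.015,-0.239]
  gripper: -0.36

```text
time: 13.9
eef_pos: [545.0, -133.9, 249.1]
tool_rot: [180.0, -0.0, 88.0]
ft_force: [0.4, 0.2, -0.5]
gripper_width: 28.0
finger_force: 0.0
```

```bash
python3 - <<'E'
from h import *
from go import go
s=ctrl.sense();print(s["eef_pos"],s["tool_rot"],s["gripper_width"],go(573.3,-162,150,88,s))
f=ctrl.grab_frame("wrist");c=cam(f,s);cv2.imwrite("pics/w3.png",f["pixels"])
print([proj(c,p).round() for p in [(575.6,-103,47),(571,-222,47)]])
fs=ctrl.grab_frame("side")
d=ctrl.silhouettes("mount",fs);print([(q["conf"],q["point"]) for q in d])
cv2.imwrite("pics/s3.png",cv2.resize(fs["pixels"][100:330,130:430],(780,598)))
E
```

```text
[ 544.98074569 -133.89296378  249.09935289] [ 1.79990523e+02 -1.51988127e-03  8.79582493e+01] 28.049634051673053 [-0.135, 0.146, 0.496, -0.0]
[array([303., 165.]), array([301., 262.])]
[(0.75, [215.7, 226.3]), (0.18, [189.3, 314.4])]
```

View pics/w3.png

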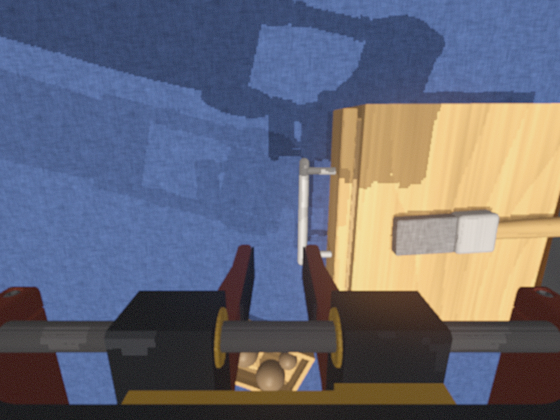

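View pics/s3.png

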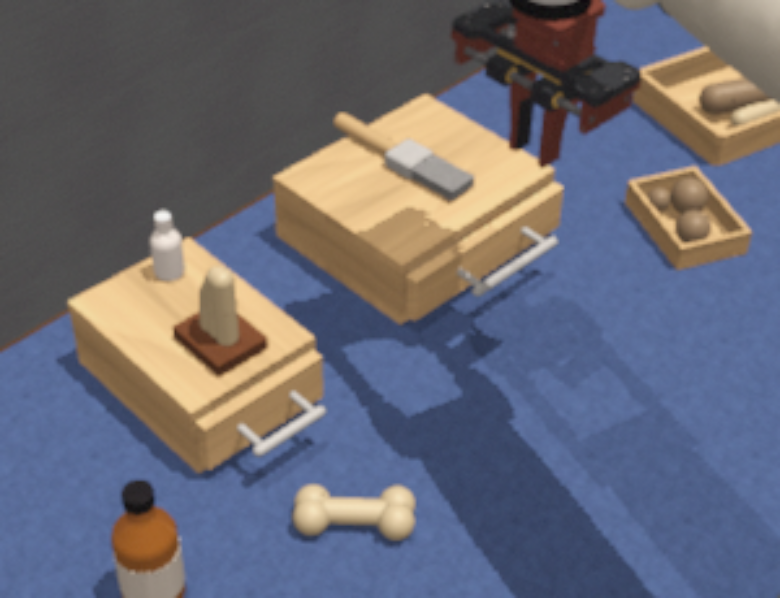

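The mount stands upright on the small unit; the handle runs from (304,160) to (303,262), matching my estimate within 1 mm.

Request:
play_rows:
  rows: [-0.04,0.04,0.05,0,-0.1,0.11,0.17,0,-0.135,0.149,0.32,0,-0.135,0.149,0.46,0,-0.135,0.149,0.59,0,-0.135,0.149,0.7,0,-0.135,0.149,0.79,0,-0.135,0.149,0.86,0,-0.135,0.149,0.91,0,-0.135,0.149,0.935,0]

```text
time: 15.05
eef_pos: [573.4, -161.7, 60.6]
tool_rot: [-179.9, -0.0, 88.0]
ft_force: [0.3, 0.2, -0.1]
gripper_width: 28.0
finger_force: 0.0
```

Request:
play_rows:
  rows: [0,0,0,0,0,0,0,0,0,0,0,0,0,0,0,0,0,0,0,0,0,0,0,0,0,0,0,0,0,0,0,0,0,0,0,0,0,0,0,0]
  gripper: -0.95
  squeeze: 20

```text
time: 16.05
eef_pos: [574.0, -162.0, 62.9]
tool_rot: [179.9, 0.0, 88.0]
ft_force: [-1.2, 0.4, 6.6]
gripper_width: 10.3
finger_force: 20.0
```

Request:
play_rows:
  rows: [0,-0.01,0,0,0,-0.03,0,0,0,-0.06,0,0,0,-0.1,0,0,0,-0.15,0,0,0,-0.2,0,0,0,-0.25,0,0,0,-0.29,0,0,0,-0.32,0,0,0,-0.33,0,0]

```text
time: 17.05
eef_pos: [507.7, -159.8, 62.8]
tool_rot: [179.9, 0.0, 88.0]
ft_force: [0.9, -0.6, 4.6]
gripper_width: 10.3
finger_force: 20.0
```

Request:
play_rows:
  rows: [0,-0.01,0,0,0,-0.03,0,0,0,-0.07,0,0,0,-0.12,0,0,0,-0.18,0,0,0,-0.24,0,0,0,-0.3,0,0,0,-0.35,0,0,0,-0.38,0,0,0,-0.4,0,0]

```text
time: 18.05
eef_pos: [427.7, -157.2, 62.8]
tool_rot: [179.9, 0.1, 88.0]
ft_force: [2.0, -1.2, 5.2]
gripper_width: 10.3
finger_force: 20.0
```

Request:
play_rows:
  rows: [0,-0.005,0,0,0,-0.01,0,0,0,-0.015,0,0,0,-0.02,0,0,0,-0.024,0,0,0,-0.027,0,0,0,-0.028,0,0,0,-0.028,0,0,0,-0.028,0,0,0,-0.028,0,0]

```text
time: 19.05
eef_pos: [426.7, -157.1, 62.9]
tool_rot: [179.3, 0.1, 88.0]
ft_force: [20.8, -4.0, -5.4]
gripper_width: 10.2
finger_force: 20.0
```

Request:
play_rows:
  rows: [0,0.008,0,0,0,0.015,0,0,0,0.018,0,0,0,0.018,0,0,0,0.018,0,0,0,0.018,-0.04,0,0,0.018,-0.12,0,0,0.018,-0.25,0,0,0.018,-0.4,0,0,0.018,-0.5,0]
  gripper: -0.4

```text
time: 20.05
eef_pos: [426.0, -156.8, 164.7]
tool_rot: [179.9, 0.1, 88.0]
ft_force: [-0.4, 0.4, -0.1]
gripper_width: 26.5
finger_force: 0.0
```

```bash
python3 - <<'E'
from h import *
from go import go
s=ctrl.sense();print(s["eef_pos"],s["gripper_width"],go(470-30,180-27,250,42.5,s),go(450,20,250,65,s))
E
```

```text
[ 425.96161278 -156.79521025  164.7430606 ] 26.519640842237337 [1.55, 0.017, -0.428, 0.253] [0.887, 0.09, -0.427, 0.128]
```

Request:
play_rows:
  rows: [0.02,0,-0.02,-0.02,0.09,0.01,-0.07,-0.06,0.19,0.02,-0.14,-0.1,0.31,0.03,-0.21,-0.145,0.44,0.05,-0.28,-0.19,0.57,0.06,-0.34,-0.235,0.69,0.07,-0.39,-0.28,0.79,0.08,-0.42,-0.32,0.86,0.09,-0.43,-0.355,0.887,0.09,-0.43,-0.372]
  gripper: 0.3

```text
time: 21.05
eef_pos: [450.0, 21.3, 249.1]
tool_rot: [180.0, 0.1, 155.3]
ft_force: [-0.3, 0.5, -0.0]
gripper_width: 57.0
finger_force: 0.0
```

```bash
python3 - <<'E'
from h import *
from go import go
s=ctrl.sense();f=ctrl.grab_frame("wrist");ft=ctrl.grab_frame("top");fs=ctrl.grab_frame("side")
print(s["eef_pos"],s["tool_rot"],go(460,150,250,-138,s))
T=cv2.resize(ft["pixels"][150:300,120:400],(784,420));cv2.imwrite("pics/t4.png",T)
ct,cs=cam(ft),cam(fs)
for n in("bone","flask","liner","ammonite"):
    for k,q in (("t",ft),("s",fs),("w",f)):
        print(n,k,[(round(d["conf"],2),np.round(axis(d["region"])[0],1).tolist()) for d in ctrl.silhouettes(n,q)[:2]])
E
```

```text
[449.97654788  21.3269074  249.06949161] [1.79950939e+02 6.71996952e-02 1.55258935e+02] [0.224, 0.605, -0.004, -0.371]
bone t [(0.56, [209.0, 255.0])]
bone s [(0.85, [267.0, 296.6])]
bone w [(0.77, [405.7, 150.1])]
flask t [(0.65, [145.6, 234.6])]
flask s [(0.73, [186.8, 312.9]), (0.29, [338.1, 215.0])]
flask w [(0.81, [549.3, 142.6])]
liner t [(0.78, [353.7, 223.0]), (0.54, [145.3, 235.0])]
liner s [(0.6, [346.6, 200.8])]
liner w []
ammonite t [(0.88, [316.7, 222.7])]
ammonite s [(0.69, [319.2, 215.4])]
ammonite w [(0.98, [235.6, 303.4])]
```

View pics/t4.png

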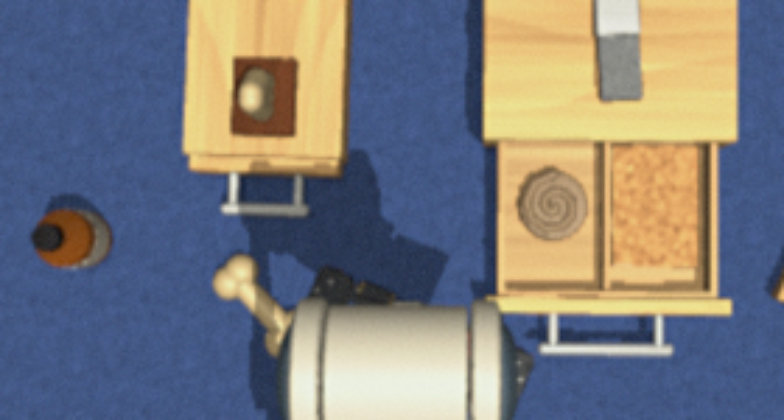

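Ammonite is in the left bay (crop 552,203), the cork is in the right bay (crop 610–700, 145–267); the mount stands on the small unit.

Request:
play_rows:
  rows: [0.01,0.02,0,-0.02,0.03,0.07,0,-0.06,0.06,0.15,0,-0.1,0.09,0.24,0,-0.145,0.12,0.34,0,-0.19,0.15,0.43,0,-0.235,0.18,0.51,0,-0.28,0.2,0.57,0,-0.32,0.22,0.6,0,-0.355,0.224,0.605,0,-0.371]

```text
time: 22.8
eef_pos: [460.4, 149.5, 247.7]
tool_rot: [180.0, -0.0, -138.0]
ft_force: [0.0, 0.1, 0.1]
gripper_width: 57.1
finger_force: 0.0
```

```bash
python3 - <<'E'
from h import *
from go import go
s=ctrl.sense();f=ctrl.grab_frame("wrist");c=cam(f,s);print(s["eef_pos"],s["tool_rot"],s["q"][5])
cv2.imwrite("pics/w5.png",f["pixels"])
for d in ctrl.silhouettes("bone",f)[:2]:
    m,v=axis(d["region"]);a=onz(c,m,17);b=onz(c,m+v*10,17)-a;print(d["conf"],m,a.round(1),np.degrees(np.arctan2(b[1],b[0])))
fs=ctrl.grab_frame("side");m2,_=axis(ctrl.silhouettes("bone",fs)[0]["region"]);print("tri",tri([(c,m),(cam(fs),m2)]).round(1))
for d in ctrl.silhouettes("flask",f)[:1]: print("flask",onz(c,d["point"],70).round())
ft=ctrl.grab_frame("top");ct=cam(ft)
T=lambda p:(p[0]/2.8+120-.3,p[1]/2.8+150-.3)
print("liner",[onz(ct,T(p),27).round(1)[:2].tolist() for p in [(612,145),(703,145),(609,265),(699,268)]])
print("handle",[onz(ct,T(p),47).round(1)[:2].tolist() for p in [(542,350),(671,350)]])
print("front top",[onz(ct,T(p),63).round(1)[:2].tolist() for p in [(500,293),(716,297),(604,290)]])
E
```

```text
[460.39370946 149.53507046 247.66328605] [ 1.79977910e+02 -1.04406427e-02 -1.37986582e+02] -118.05323743994882
0.7 [288.04150504 209.26183088] [473.6 178.2  17. ] 42.04988009155952
tri [473.  178.4  13.2]
flask [565. 360.  70.]
liner [[627.2, -170.0], [625.1, -259.9], [508.7, -163.4], [503.8, -251.7]]
handle [[428.3, -94.1], [425.6, -218.6]]
front top [[484.5, -54.4], [476.2, -260.9], [485.2, -154.1]]
```

View pics/w5.png

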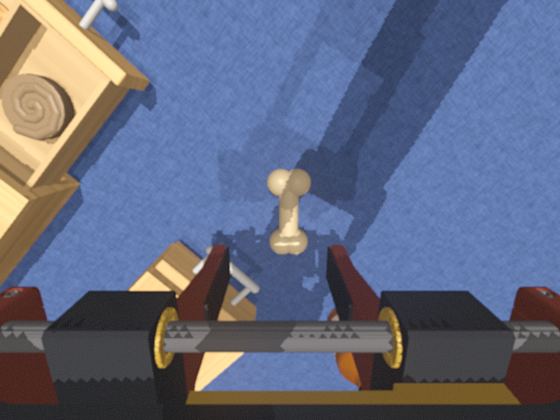

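```bash
python3 - <<'E'
from h import *
from go import go
s=ctrl.sense();f=ctrl.grab_frame("wrist");c=cam(f,s)
a=onz(c,(288.5,182),17);b=onz(c,(288.5,241),17);print(a.round(1),b.round(1),np.linalg.norm(a-b),((a+b)/2).round(1),np.degrees(np.arctan2(*(b-a)[1::-1])))
ct=cam(ctrl.grab_frame("top"));cs=cam(ctrl.grab_frame("side"))
print("cap",tri([(ct,(47/2.8+120-.3,237/2.8+150-.3)),(cs,(140*.45+119.7,440*.45+89.7))]).round())
p=(a+b)/2
print(go(p[0],p[1],120,-138,s))
E
```

```text
[447.6 153.9  17. ] [505.7 206.6  17. ] 78.44186616513468 [476.7 180.2  17. ] 42.18814697989757
cap [546. 359. 138.]
[-0.166, 0.065, 0.639, -0.002]
```

Request:
play_rows:
  rows: [-0.02,0.01,0.03,0,-0.06,0.03,0.1,0,-0.11,0.05,0.21,0,-0.15,0.06,0.33,0,-0.16,0.066,0.46,0,-0.16,0.066,0.58,0,-0.16,0.066,0.7,0,-0.16,0.066,0.79,0,-0.16,0.066,0.85,0,-0.16,0.066,0.87,0]

```text
time: 24.25
eef_pos: [474.6, 179.9, 71.4]
tool_rot: [179.9, -0.2, -138.3]
ft_force: [0.0, 0.1, 0.1]
gripper_width: 56.7
finger_force: 0.0
```

Request:
play_rows:
  rows: [0,0,0.02,0,0,0,0.06,0,0,0,0.11,0,0,0,0.16,0,0,0,0.195,0,0,0,0.215,0,0,0,0.225,0,0,0,0.228,0,0,0,0.228,0,0,0,0.228,0]

```text
time: 25.25
eef_pos: [475.9, 179.9, 28.7]
tool_rot: [-180.0, 0.0, -138.3]
ft_force: [-0.5, 0.5, -0.9]
gripper_width: 57.6
finger_force: 0.0
```

Request:
play_rows:
  rows: [0,0,0,0,0,0,0,0,0,0,0,0,0,0,0,0,0,0,0,0,0,0,0,0,0,0,0,0,0,0,0,0,0,0,0,0,0,0,0,0]
  gripper: -0.7
  squeeze: 25

```text
time: 26.25
eef_pos: [475.6, 179.8, 28.3]
tool_rot: [180.0, 0.0, -138.3]
ft_force: [-0.5, 1.0, 0.9]
gripper_width: 23.7
finger_force: 25.0
```

Request:
play_rows:
  rows: [0,0,-0.02,0,0,0,-0.07,0,0,0,-0.15,0,0,0,-0.26,0,0,0,-0.37,0,0,0,-0.48,0,0,0,-0.58,0,0,0,-0.66,0,0,0,-0.69,0,0,0,-0.7,0]

```text
time: 27.25
eef_pos: [475.8, 179.8, 169.0]
tool_rot: [-180.0, 0.1, -138.3]
ft_force: [0.3, 0.3, -2.0]
gripper_width: 23.2
finger_force: 25.0
```

```bash
python3 go.py 505 -10 168 -162
```

```text
[0.523, -0.805, 0.005, 0.132]
```

Request:
play_rows:
  rows: [0.02,-0.03,0,0.005,0.07,-0.1,0,0.02,0.14,-0.21,0,0.035,0.22,-0.34,0,0.055,0.31,-0.47,0,0.075,0.39,-0.6,0,0.095,0.46,-0.71,0,0.115,0.5,-0.78,0,0.125,0.52,-0.805,0,0.132,0.52,-0.805,0,0.132]

```text
time: 28.25
eef_pos: [504.7, -10.3, 167.2]
tool_rot: [180.0, -0.1, -162.1]
ft_force: [-0.0, 0.0, -2.1]
gripper_width: 23.2
finger_force: 25.0
```

```bash
python3 go.py 554 -209.5 168 178
```

```text
[0.071, -1.023, -0.005, 0.11]
```

Request:
play_rows:
  rows: [0,-0.03,0,0.003,0.01,-0.12,0,0.013,0.02,-0.26,0,0.03,0.03,-0.42,0,0.047,0.04,-0.58,0,0.065,0.05,-0.73,0,0.082,0.06,-0.86,0,0.097,0.07,-0.95,0,0.106,0.07,-0.99,0,0.11,0.07,-1.0,0,0.11]

```text
time: 29.25
eef_pos: [553.7, -204.2, 168.0]
tool_rot: [180.0, -0.0, 178.2]
ft_force: [-0.9, 0.1, -1.1]
gripper_width: 23.4
finger_force: 25.0
```

```bash
python3 - <<'E'
from h import *
from go import go
s=ctrl.sense();print(s["eef_pos"],s["tool_rot"],go(554,-209.5,70,178,s))
f=ctrl.grab_frame("wrist");ft=ctrl.grab_frame("top");fs=ctrl.grab_frame("side")
cv2.imwrite("pics/w6.png",np.hstack([cv2.resize(f["pixels"],(400,300)),cv2.resize(fs["pixels"][130:280,250:450],(400,300))]))
E
```

```text
[ 553.65438021 -204.15359408  167.95186021] [ 1.79971230e+02 -2.87560264e-02  1.78174257e+02] [-0.003, -0.027, 0.49, 0.001]
```

View pics/w6.png

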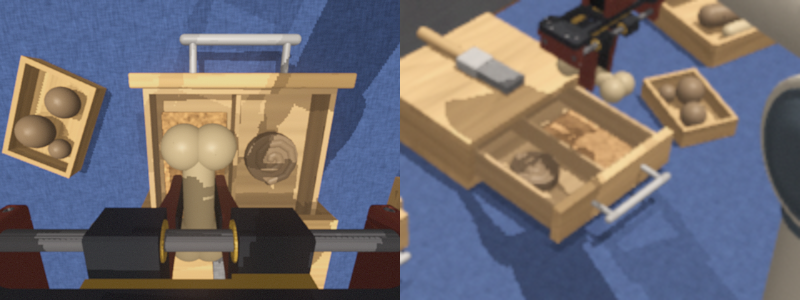

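The bone is held level, roughly aligned with the drawer over the cork bay (cork front edge at about (162–230,110) in the left panel).

```bash
python3 - <<'E'
from h import *
s=ctrl.sense();f=ctrl.grab_frame("wrist");c=cam(f,s);k=.7143
for n,p,z in [("liner FL corner(right bay outer)",(162,111),27),("liner front inner",(229,111),27),("partition top front",(233,92),56),("outer wall top front",(154,92),63),("left wall top",(324,92),63),("front face top L",(129,75),66),("front face top R",(356,75),66),("handle",(181,39),47),("handle",(300,39),47)]: print(n,onz(c,np.array(p)/k,z).round(1))
for d in ctrl.silhouettes("liner",f)[:1]:
    y,x=np.nonzero(d["region"]);print(d["conf"],x.min(),x.max(),y.min(),y.max())
    r=onz(c,(x.min(),y.min()),27),onz(c,(x.max(),y.min()),27);print(np.round(r,1))
E
```

```text
liner FL corner(right bay outer) [ 503.7 -247.7   27. ]
liner front inner [ 506.3 -162.5   27. ]
partition top front [ 482.2 -162.2   56. ]
outer wall top front [ 479.3 -248.6   63. ]
left wall top [485.  -64.9  63. ]
front face top L [ 461.4 -272.6   66. ]
front face top R [468.7 -35.5  66. ]
handle [ 425.6 -217.7   47. ]
handle [429.6 -89.4  47. ]
```

Request:
play_rows:
  rows: [0,-0.01,0.02,0,0,-0.019,0.07,0,0,-0.019,0.14,0,0,-0.019,0.22,0,0,-0.019,0.3,0,0,-0.019,0.38,0,0,-0.019,0.45,0,0,-0.019,0.5,0,0,-0.019,0.53,0,0,-0.019,0.54,0]

```text
time: 30.5
eef_pos: [553.2, -207.9, 59.5]
tool_rot: [180.0, -0.0, 178.2]
ft_force: [-0.3, -0.3, -1.9]
gripper_width: 23.2
finger_force: 25.0
```

Request:
play_rows:
  rows: [0,0,0.003,0,0,0,0.006,0,0,0,0.009,0,0,0,0.012,0,0,0,0.015,0,0,0,0.018,0,0,0,0.02,0,0,0,0.021,0,0,0,0.021,0,0,0,0.021,0]

```text
time: 31.5
eef_pos: [553.4, -208.0, 56.0]
tool_rot: [180.0, 0.0, 178.2]
ft_force: [-0.5, 0.4, -1.0]
gripper_width: 23.5
finger_force: 25.0
```

Request:
play_rows:
  rows: [0,0,0.002,0,0,0,0.004,0,0,0,0.006,0,0,0,0.008,0,0,0,0.01,0,0,0,0.01,0,0,0,0.01,0,0,0,0.01,0,0,0,0.01,0,0,0,0.01,0]

```text
time: 32.5
eef_pos: [554.0, -208.0, 55.2]
tool_rot: [-180.0, 0.1, 178.2]
ft_force: [-1.4, 1.9, 4.8]
gripper_width: 23.3
finger_force: 25.0
```

Request:
play_rows:
  rows: [0,0,0,0,0,0,0,0,0,0,0,0,0,0,0,0,0,0,0,0,0,0,-0.03,0,0,0,-0.09,0,0,0,-0.17,0,0,0,-0.26,0,0,0,-0.35,0]
  gripper: -0.05

```text
time: 33.5
eef_pos: [553.7, -208.1, 126.6]
tool_rot: [-180.0, 0.1, 178.2]
ft_force: [-0.0, -0.5, 0.3]
gripper_width: 42.1
finger_force: 0.0
```

Request:
play_rows:
  rows: [0,0,-0.05,0,0,0,-0.12,0,0,0,-0.22,0,0.03,0.05,-0.34,0,0.1,0.14,-0.44,0,0.2,0.28,-0.5,0,0.32,0.45,-0.52,0,0.44,0.62,-0.52,0,0.52,0.74,-0.52,0,0.55,0.78,-0.52,0]

```text
time: 34.5
eef_pos: [447.4, -46.8, 229.2]
tool_rot: [180.0, 0.1, 178.3]
ft_force: [0.2, -0.5, 0.2]
gripper_width: 41.7
finger_force: 0.0
```

```bash
python3 - <<'E'
from h import *
s=ctrl.sense();print(s["eef_pos"],s["ft_force"])
f=ctrl.grab_frame("wrist");ft=ctrl.grab_frame("top");fs=ctrl.grab_frame("side")
ct=cam(ft)
for g,c in((ft,ct),(fs,cam(fs))):
  for d in ctrl.silhouettes("bone",g)[:2]:
    m,v=axis(d["region"]);a=onz(c,m,44);b=onz(c,m+v*10,44)-a;print(d["conf"],a.round(1),np.degrees(np.arctan2(b[1],b[0])))
cv2.imwrite("pics/f7.png",np.hstack([cv2.resize(ft["pixels"][140:300,170:400],(400,280)),cv2.resize(fs["pixels"][130:280,190:405],(400,280))]))
E
```

```text
[447.43215464 -46.75736949 229.15615553] [ 0.17366041 -0.45918038  0.24557246]
0.61 [ 552.2 -207.6   44. ] 177.56960122727912
0.88 [ 526.2 -205.3   44. ] 11.088282245650866
```

View pics/f7.png

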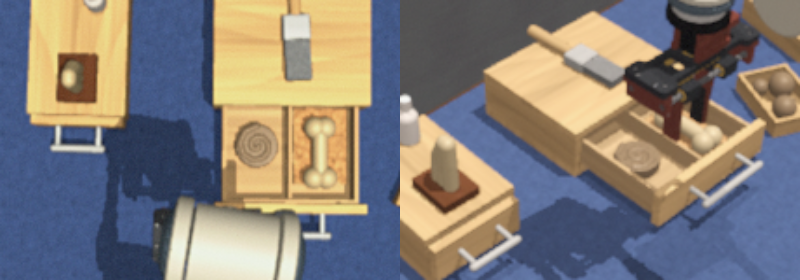

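```bash
python3 - <<'E'
from h import *
ft=ctrl.grab_frame("top");ct=cam(ft);a=cv2.imread("pics/top0.png");b=ft["pixels"]
def row(im,col,r0,r1):
    # white bar: blue-channel min over channels is bright on bar only
    p=im[r0:r1,col-2:col+3].min(2).mean(1).astype(float); p=np.clip(p-np.median(p)-15,0,None); return r0+(p*np.arange(len(p))).sum()/p.sum(), p.max()
for ca,cb in [(332,332),(340,341),(348,349)]:
    ra,pa=row(a,ca,212,232)
    print("shut",ra.round(2),pa,onz(ct,(ca,ra),47)[:2].round(1))
    try:
        rb,pb=row(b,cb,264,284); print("out",rb.round(2),pb,onz(ct,(cb,rb),47)[:2].round(1))
    except Exception as e: print(e)
E
```

```text
shut 220.45 144.8 [ 574.1 -149.1]
out 283.0 2.6999999999999886 [ 404.9 -144.1]
shut 220.51 139.89999999999998 [ 573.5 -170.8]
out nan 0.0 [nan nan]
shut 220.6 133.8 [ 572.7 -192.6]
out 274.37 140.8 [ 427.1 -190.7]<stdin>:5: RuntimeWarning: invalid value encountered in scalar divide
```

```bash
python3 go.py 428 -157 200 88
```

```text
[0.086, -0.541, 0.139, -0.499]
```

Request:
play_rows:
  rows: [0,-0.02,0,0.02,0.01,-0.08,0,0.065,0.02,-0.16,0,0.11,0.03,-0.25,0,0.155,0.05,-0.34,0,0.2,0.06,-0.42,0,0.245,0.07,-0.48,0,0.29,0.08,-0.52,0,0.335,0.085,-0.54,0,0.38,0.085,-0.54,0,0.425]
  gripper: -0.36

```text
time: 35.8
eef_pos: [428.0, -157.6, 227.5]
tool_rot: [-179.9, -0.0, 101.2]
ft_force: [1.0, -0.5, -0.2]
gripper_width: 28.5
finger_force: 0.0
```

Request:
play_rows:
  rows: [0,0,0,0.04,0,0,0,0.07,0,0,0,0.076,0,0,0,0.076,0,0,0,0.076,0,0,0,0.076,0,0,0,0.076,0,0,0,0.076,0,0,0,0.076,0,0,0,0.076]

```text
time: 36.8
eef_pos: [428.0, -155.8, 228.1]
tool_rot: [180.0, 0.0, 88.0]
ft_force: [-0.2, -0.7, 0.5]
gripper_width: 28.0
finger_force: 0.0
```

```bash
python3 - <<'E'
from h import *
from go import go
s=ctrl.sense();print(s["eef_pos"],s["tool_rot"],s["q"],go(427.5,-157,62,88,s))
f=ctrl.grab_frame("wrist");c=cam(f,s)
# handle columns: bright pixels near projection
for y in (-110,-130,-140):
    u=proj(c,(428+(y+157)*.03,y,47));r=int(round(u[1]));c0=int(u[0])-22
    p=f["pixels"][r-1:r+2,c0:c0+44].min(2).mean(0).astype(float);p=np.clip(p-np.median(p)-25,0,None);col=c0+(p*np.arange(44)).sum()/p.sum()
    print(u.round(1),col.round(1),onz(c,(col,u[1]),47).round(1))
E
```

```text
[ 427.99849035 -155.84314184  228.06448615] [1.79995731e+02 1.42132554e-03 8.79997851e+01] [-2.42886657e+01 -1.73747562e+01  9.35249601e+01  3.13153228e-04
  1.03845307e+02 -2.22883760e+01] [-0.006, -0.002, 0.83, -0.0]
[276.8 154.9] 277.5 [ 430.1 -110.    47. ]
[277. 174.] 277.3 [ 429.1 -130.    47. ]
[277.  183.3] 277.1 [ 428.6 -140.    47. ]
```

Request:
play_rows:
  rows: [0,0,0.04,0,0,0,0.14,0,0,0,0.27,0,0,0,0.41,0,0,0,0.54,0,0,0,0.66,0,0,0,0.75,0,0,0,0.8,0,0,0,0.825,0,0,0,0.83,0]

```text
time: 37.85
eef_pos: [428.0, -155.9, 61.9]
tool_rot: [-180.0, -0.0, 88.0]
ft_force: [-0.1, 0.0, 0.1]
gripper_width: 28.0
finger_force: 0.0
```

Request:
play_rows:
  rows: [0,-0.008,0,0,0,-0.016,0,0,0,-0.024,0,0,0,-0.032,0,0,0,-0.04,0,0,0,-0.044,0,0,0,-0.048,0,0,0,-0.05,0,0,0,-0.05,0,0,0,-0.05,0,0]

```text
time: 38.85
eef_pos: [418.5, -155.6, 62.2]
tool_rot: [179.9, 0.0, 88.0]
ft_force: [4.0, 0.1, -1.0]
gripper_width: 27.8
finger_force: 2.0
```

Request:
play_rows:
  rows: [0,-0.004,0,0,0,-0.008,0,0,0,-0.012,0,0,0,-0.015,0,0,0,-0.018,0,0,0,-0.02,0,0,0,-0.02,0,0,0,-0.02,0,0,0,-0.02,0,0,0,-0.02,0,0]

```text
time: 39.85
eef_pos: [417.9, -155.6, 62.2]
tool_rot: [179.4, 0.0, 88.0]
ft_force: [22.6, -1.8, -12.8]
gripper_width: 28.6
finger_force: 10.9
```

The drawer was already at its stop (22 N, no movement). Backing off and clearing.

Request:
play_rows:
  rows: [0,0.015,0,0,0,0.035,0,0,0,0.055,0,0,0,0.068,0,0,0,0.07,0,0,0,0.07,-0.05,0,0,0.07,-0.15,0,0,0.07,-0.3,0,0,0.07,-0.48,0,0,0.07,-0.6,0]

```text
time: 40.85
eef_pos: [428.2, -156.1, 185.6]
tool_rot: [179.8, 0.1, 88.0]
ft_force: [-0.1, -0.4, 0.4]
gripper_width: 27.9
finger_force: 0.0
```

Request:
play_rows:
  rows: [0,0,-0.1,0,0,0,-0.15,0,0.03,0,-0.2,0,0.1,0,-0.2,0,0.2,0,-0.2,0,0.32,0,-0.2,0,0.42,0,-0.2,0,0.48,0,-0.2,0,0.5,0,-0.2,0,0.5,0,-0.2,0]

```text
time: 41.85
eef_pos: [431.4, -55.5, 221.6]
tool_rot: [-180.0, 0.0, 88.1]
ft_force: [-0.2, -0.4, 0.3]
gripper_width: 27.9
finger_force: 0.0
```

```bash
python3 - <<'E'
from h import *
ft=ctrl.grab_frame("top");ct=cam(ft)
for d in ctrl.silhouettes("bone",ft)[:2]:
    m,v=axis(d["region"]);a=onz(ct,m,44);b=onz(ct,m+v*10,44)-a;print(d["conf"],a.round(1),np.degrees(np.arctan2(b[1],b[0])))
b=ft["pixels"]
for col in(340,348):
    p=b[264:284,col-2:col+3].min(2).mean(1).astype(float);p=np.clip(p-np.median(p)-15,0,None)
    print(onz(ct,(col,264+(p*np.arange(20)).sum()/max(p.sum(),1e-6)),47).round(1))
print(ctrl.sense()["ft_force"],ctrl.job_done())
E
```

```text
0.66 [ 554.6 -207.8   44. ] 178.09921563279232
[ 410.5 -165.9   47. ]
[ 426.6 -188.    47. ]
the job is handed in; nothing more can be done
[-0.01789315  0.10897678 -0.20135485] None
```

I handed the job in at about 42 s; the hand-in returned no verdict. The tooth stands upright on the small unit, the wide drawer is at its stop (22 N pull, no further movement), and the bone lies lengthwise, released, on the cork liner about 10 mm from its centre.

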